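Pop the latched lid of a slide-curing box

ROBOT

A 6-joint arm with a two-finger parallel gripper is mounted at the origin on the work surface. World frame = base frame: x ahead of the robot, y to its left, z up, the work surface at z = 0. Lengths are in m, angles in rad, forces in N, time in s.
With the tool pointing down it reaches from about 0.35 to 0.95 m from the base axis. Payload 17.4 kg.
Tool frame: the origin (TCP) lies at the very end of the fingers, on their centre line; the grasp point (between the pads) lies 19 mm behind it; z points along the fingers, y is the direction in which the jaws open and shut (so a half turn about z gives the same grasp; the last joint's range is limited). The gripper opens to 93 mm and grips with 3 to 60 N. Pads are 15 mm wide; open, the fingers measure 128 mm over their backs; the gripper's body (75 mm by 188 mm) begins 65 mm behind the grasp point.
Start: joints at [-1.2, 0.116, 1.442, -0, 1.584, -0.038], TCP at [0.268, -0.619, 0.219] pointing down, gripper open.
Joint ranges: [-2.83, 2.83], [-0.83, 2.19], [0.07, 2.5], [-1.14, 4.28], [0.01, 3], [-2.97, 2.97]. Speed limits (rad/s): [1.89, 1.89, 2.22, 3.14, 3.14, 3.14].

INTERFACE

Orientations are given as [roll, pitch, yaw] about the fixed x, y, z axes, in that order (R = Rz(yaw) Ry(pitch) Rx(roll)).
In Python, from station import robot, solver, eyes, job gives the robot as it stands. The module is installed in compiled form; this text tells all that it offers. Calls block until the motion is done:
- robot.move_to(position, orientation): joint-space move of the TCP to a pose.
- robot.move_l(position, rate=0.15, ori=None): straight line of the TCP; ori=None keeps the orientation; rate is the mean speed in m/s.
- robot.move_joints(angles): joint-space move.
- robot.set_gripper(opening): finger opening in m; the grip force is fixed at half the most; returns when the fingers have stopped.
- robot.pause(seconds).
- solver.inverse_kinematics(position, orientation): joint angles nearest the present ones, or None.
- eyes.read_camera(name): name is "side" or "top" or "wrist"; returns (picture, depth): 420x560x3 uint8, blue, green, red; 420x560 float32, m along the optical axis (not along the pixel's ray), 0 where there is no reading.
- eyes.camera_model(name): a dict with "fx", "fy", "cx", "cy" (pixels), "R" (3x3) and "t" (3): a world point X has camera coordinates R X + t. Camera axes: x right, y down, z forward; pixel columns grow to the right and rows downward; lengths in m; the calibration is good to about 2 mm. A picture is of the moment at which its call begins: read the wrist's pose just before it. camera_model takes no time and is no camera call; for the wrist camera it gives the pose at the moment of the call.
A pose or a line that the arm cannot do raises robot.MotionError and nothing moves.
- job.finish_job(): hands the job in, once; it reports no verdict.
Readings, each from a call of its own:
- robot.get_time_s(): time.
- robot.get_joints(): joint angles.
- robot.get_joint_vel(): joint speeds.
- robot.get_joint_torque(): joint torques, N m.
- robot.get_tool_pos(): TCP position.
- robot.get_ee_rot(): TCP orientation.
- robot.get_ft_force(): force on the tool from outside, world axes, zero at the start.
- robot.get_wrist_torque(): the same for the moment, N m.
- robot.get_opening(): finger opening in m.
Only numpy, scipy, OpenCV 4.12 (cv2) and the standard library are available. Lean on these libraries where they do the work, as an engineer would, in place of code of your own. Each camera call takes 0.05 s, during which the arm holds its last target.

TASK

The slides in the curing box are done. With one fingertip on each of the two release keys on its front console, press both keys fully down together and keep them down until the lid has lifted clear of its hooks by itself; then let go of the keys, draw back and leave the lid standing ajar. Do not push or lift the lid yourself, and leave the glassware and rubber bulbs around the box where they stand.

Things in the scene. Friction and masses are not known exactly. Their poses are not given: they have to be found in the camera images.
- curing_box: White bench-top box for curing microscope slides, fixed to the bench; 267 mm deep, 220 wide. Origin on the bench, 142 mm behind its front face, midway across. Its -x axis points out of the front, its y axis from the right key to the left key. The front 80 mm is a low console, flat top 60 mm above the bench, with the two keys; behind it the chamber under a lid with an amber window.
- key_left_top (a point): Centre of the top face of the left (box +y) release key, a square grey push key, 28 x 28 mm. Top face level, 72 mm above the bench when up (12 mm proud of the console), 64.5 mm fully down; this point moves with it. In the box's frame at x = -113, y = +36 mm: key centres are 72 mm apart, 44 mm clear between them.
- key_right_top (a point): The same for the right release key, at x = -113, y = -36 mm in the box's frame.
- key_left (a joint): How far the left key is pressed, m: 0 up, 0.0075 fully down (stop). A spring pushes it up with 1.6 N at the top, 5 N fully down. From about 0.0045 its hook lets go of the lid; released, key and hook spring back.
- key_right (a joint): The same for the right key.
- lid (a joint): Opening of the lid, rad, about its hinge along the box's top rear edge; 0 shut. Either hook alone keeps it shut. With both drawn, a damped spring lifts it slowly: clear of the hooks at 0.06 (front edge up 12 mm) after 1 to 2 s (let go sooner, it stays caught: press again), then on to rest ajar near 0.2 (front edge up 40 mm) within some 12 s.
- lid_front (a point): Middle of the top front edge of the lid, 93 mm above the bench when shut, 51 mm behind the line of the keys' centres. As the lid opens it rises and moves slightly away from the keys.
- bulb_a: Blue rubber pipette bulb standing upright on the bench beside the box, pear-shaped, 60 mm wide, 109 mm tall, spout up; origin at the centre of its underside. Not to be disturbed.
- bulb_b: A second, identical rubber bulb. Not to be disturbed.
- spirit_lamp: Unlit squat glass spirit lamp with a steel collar, 76 mm wide, 68 mm tall; origin at the centre of its underside. Not to be disturbed.
- reagent_jar: Small jar with a green cap, 48 mm wide, 62 mm tall; origin at the centre of its underside. Not to be disturbed.
- hook_left_tip (a point): Top of the thin steel hook behind the left key, 12 mm wide, 88 mm above the bench, its shank 17 mm behind the key's rear edge. It holds a steel tab on the lid's front edge and draws up to 9 mm towards the key as that is pressed. The right key has the same.

How it is judged:
By the outcome, as a careful person would: the job done as asked, in the order asked, and still so for the second after the job is handed in, with the robot touching nothing.
It also fails if it takes over 48 s, if anything falls off the work surface, if the arm or the gripper's body presses on something with over 40 N, if the wrist force passes 120 N, or if a joint passes its speed limit or range.

## Working session

There is one attempt and no reset: what is moved stays moved. The work goes in short steps, each a Python script; the robot and the scene stay as the last script left them, time stands still between calls to the robot, and variables do not carry over. Pictures are saved under pics/ and viewed, and the job is handed in when it is done.

```bash
mkdir -p pics; python3 - <<'E'
from station import robot, solver, eyes, job
import cv2,numpy as np
for n in("top","side"):
    p,d=eyes.read_camera(n); cv2.imwrite(f"pics/{n}0.png",p); np.savez(f"pics/{n}0.npz",p=p,d=d,**eyes.camera_model(n))
    print({k:np.round(v,3).tolist() for k,v in eyes.camera_model(n).items()})
print(robot.get_time_s(),robot.get_opening(),robot.get_ee_rot())
E
```

```text
{'fx': 441.792, 'fy': 441.792, 'cx': 279.542, 'cy': 202.379, 'R': [[-0.015, -1.0, -0.015], [-0.997, 0.016, -0.077], [0.077, 0.014, -0.997]], 't': [0.073, 0.579, 0.917]}
{'fx': 440.046, 'fy': 440.046, 'cx': 272.318, 'cy': 216.64, 'R': [[0.997, -0.079, 0.013], [-0.056, -0.796, -0.603], [0.058, 0.601, -0.797]], 't': [-0.579, 0.106, 0.911]}
0.1 0.0930125825852414 [-3.14056129e+00 -1.38718639e-05  4.08779837e-01]
```

View pics/top0.png

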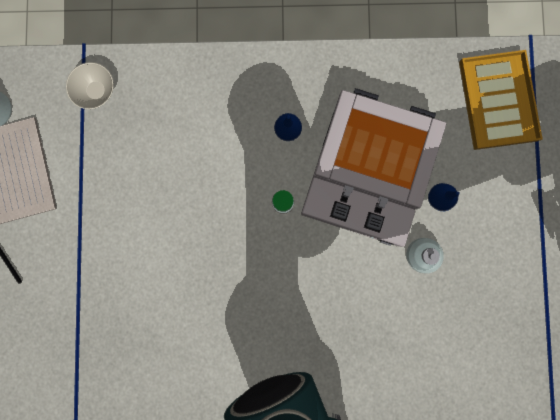

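View pics/side0.png

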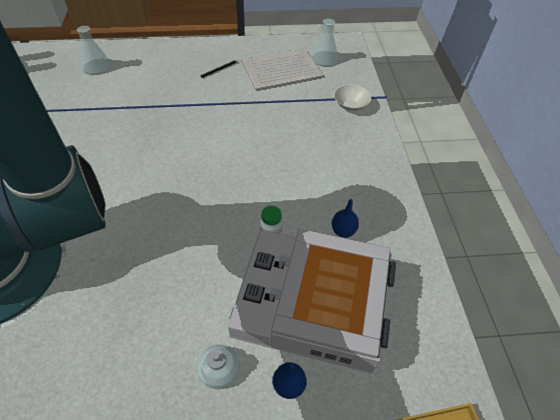

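The top view shows the box with its keys near (341,211) and (375,221). The lamp is at (425,254), the bulbs at (444,197) and (288,127), and the jar at (283,201). I'll enlarge it to read the positions more closely.

```bash
python3 - <<'E'
import cv2,numpy as np
p=cv2.imread("pics/top0.png"); cv2.imwrite("pics/top0c.png",cv2.resize(p[160:260,295:455],None,fx=5,fy=5,interpolation=cv2.INTER_CUBIC))
p=cv2.imread("pics/side0.png"); cv2.imwrite("pics/side0c.png",cv2.resize(p[220:340,220:380],None,fx=5,fy=5,interpolation=cv2.INTER_CUBIC))
E
```

```text
(no output)
```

View pics/top0c.png

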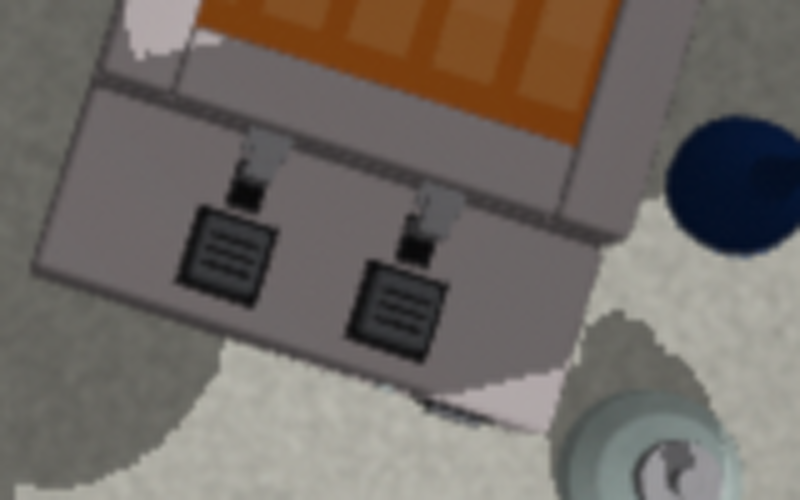

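View pics/side0c.png

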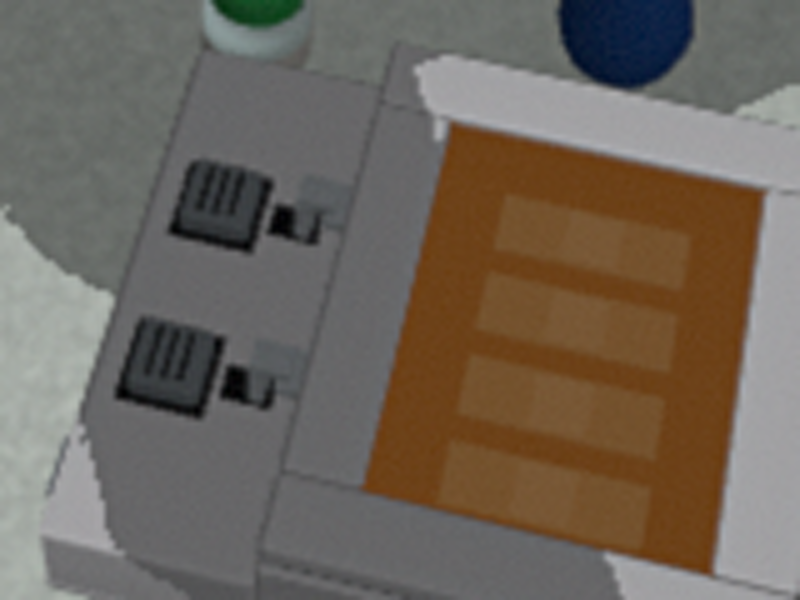

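```bash
cat > h.py <<'E'
import numpy as np
def ray(c,u,v,z):
    d=c['R'].T@np.array([(u-c['cx'])/c['fx'],(v-c['cy'])/c['fy'],1]); o=-c['R'].T@c['t']
    return o+d*(z-o[2])/d[2]
def dep(c,u,v,dd):
    return c['R'].T@(np.array([(u-c['cx'])/c['fx'],(v-c['cy'])/c['fy'],1])*dd-c['t'])
E
python3 - <<'E'
from h import *
np.set_printoptions(precision=4,suppress=True)
T=np.load("pics/top0.npz");S=np.load("pics/side0.npz")
def q(c,ox,oy,x,y,z,name):
    u=ox+(x+.5)/5-.5;v=oy+(y+.5)/5-.5
    d=np.median(c['d'][int(round(v))-1:int(round(v))+2,int(round(u))-1:int(round(u))+2])
    print(name,ray(c,u,v,z),dep(c,u,v,d))
    return ray(c,u,v,z)
lt=q(T,295,160,230,253,.072,"L top");rt=q(T,295,160,402,308,.072,"R top")
ls=q(S,220,220,224,202,.072,"L side");rs=q(S,220,220,174,358,.072,"R side")
for l,r in((lt,rt),(ls,rs)):
    d=(l-r)[:2];print(np.linalg.norm(d),np.arctan2(d[1],d[0])-np.pi/2,(l+r)/2)
fl=q(T,295,160,35,268,.06,"front left corner");
fr=q(T,295,160,545,432,.06,"front right");print(np.linalg.norm(fl-fr),np.arctan2(*(fl-fr)[1::-1])-np.pi/2,(fl+fr)/2)
for n,u,v,z in(("bulbR",443,197,.04),("bulbL",288,127,.04),("lamp",426,254,.04),("jar",283,201,.062)):print(n,ray(T,u,v,z))
E
```

```text
L top [ 0.5583 -0.0589  0.072 ] [ 0.5583 -0.0589  0.0721]
R top [ 0.5352 -0.1271  0.072 ] [ 0.5352 -0.127   0.0722]
L side [ 0.5594 -0.0661  0.072 ] [ 0.5594 -0.0668  0.0731]
R side [ 0.5366 -0.1313  0.072 ] [ 0.5366 -0.1318  0.0728]
0.07199429670390575 -0.3271977889348201 [ 0.5468 -0.093   0.072 ]
0.06912088003105755 -0.3369253311927609 [ 0.548  -0.0987  0.072 ]
front left corner [0.5542 0.0191 0.06  ] [0.5544 0.0189 0.0559]
front right [ 0.4847 -0.1854  0.06  ] [ 0.4832 -0.2011  0.0005]
0.2160054388604305 -0.32756092489669797 [ 0.5194 -0.0832  0.06  ]
bulbR [ 0.5843 -0.2759  0.04  ]
bulbL [0.7382 0.0437 0.04  ]
lamp [ 0.4671 -0.236   0.04  ]
jar [0.5795 0.0566 0.062 ]
```

```bash
python3 - <<'E'
from station import robot, solver, eyes, job
import cv2,numpy as np
for y in(-0.327,2.8146):print(solver.inverse_kinematics([.5468,-.093,.22],[np.pi,0,y]))
robot.set_gripper(0.0545)
robot.move_to([.5468,-.093,.22],[np.pi,0,-.327])
print(robot.get_time_s(),robot.get_tool_pos(),robot.get_ee_rot(),robot.get_opening(),robot.get_ft_force())
c=eyes.camera_model("wrist"); p,d=eyes.read_camera("wrist"); cv2.imwrite("pics/w1.png",p); np.savez("pics/w1.npz",p=p,d=d,**c)
print(c)
E
```

```text
[-2.14459319e-01 -1.47654603e-01  1.69999880e+00 -4.44089210e-16
  1.58924846e+00  1.68333701e+00]
[-0.21445932 -0.1476546   1.6999988   0.          1.58924846 -1.45826299]
3.0333 [ 0.54681504 -0.09350975  0.21999108] [ 3.14151960e+00 -1.80210419e-05 -3.27348848e-01] 0.05435977979392151 [-0.62194294 -0.00985929 -0.24885744]
{'fx': 338.4885380940235, 'fy': 338.4885380940235, 'cx': 280.56131454468056, 'cy': 215.44610731824497, 'R': array([[-3.22346123e-01, -9.46621823e-01,  3.19293752e-04],
       [-9.04133247e-01,  3.07977686e-01,  2.96129729e-01],
       [-2.80421199e-01,  9.51675858e-02, -9.55147675e-01]]), 't': array([0.08806239, 0.48922297, 0.55635805])}
```

View pics/w1.png

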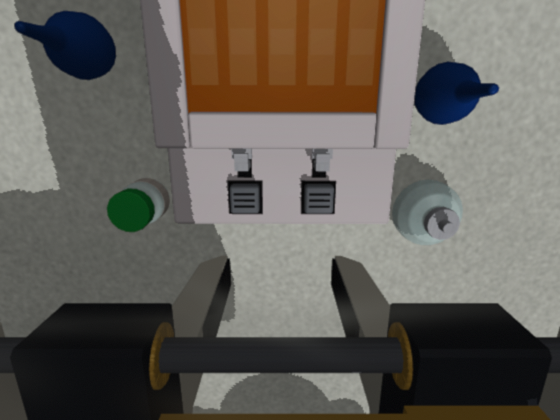

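```bash
python3 - <<'E'
import cv2
p=cv2.imread("pics/w1.png"); cv2.imwrite("pics/w1c.png",cv2.resize(p[140:300,200:360],None,fx=3.7,fy=3.7,interpolation=cv2.INTER_CUBIC))
from h import *
np.set_printoptions(precision=4,suppress=True)
c=np.load("pics/w1.npz");o=-c['R'].T@c['t'];print("cam",o)
Rb=np.array([[np.cos(-.327),-np.sin(-.327)],[np.sin(-.327),np.cos(-.327)]])
print("cam rel tcp in box", Rb.T@(o[:2]-[.5468,-.0935]),o[2]-.22)
for s in(36,-36):
  X=np.r_[[.5468,-.0935]+Rb@[0,s/1000],.22]; Y=c['R']@X+c['t']; print("tip px",c['fx']*Y[0]/Y[2]+c['cx'],c['fy']*Y[1]/Y[2]+c['cy'])
l=ray(c,245.5,196.5,.072);r=ray(c,318.5,196.5,.072);d=l-r
print(l,r,(l+r)/2,np.linalg.norm(d),np.arctan2(d[1],d[0])-np.pi/2, dep(c,245.5,196.5,c['d'][197,246]))
E
```

```text
cam [ 0.6267 -0.1203  0.3865]
cam rel tcp in box [0.0843 0.0003] 0.16650251919836065
tip px 215.03797104432115 272.91794781215935
tip px 347.4948976708017 272.7539115775391
[ 0.5632 -0.0633  0.072 ] [ 0.5406 -0.1294  0.072 ] [ 0.5519 -0.0963  0.072 ] 0.0698010321641703 -0.32828661488803235 [ 0.5633 -0.0634  0.0725]
```

View pics/w1c.png

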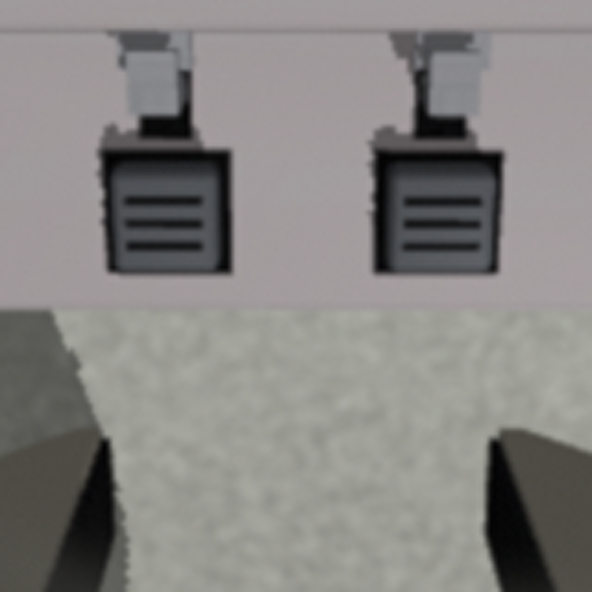

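The wrist view shows the left key at about (244.5,198) and the right at (318.5,198). It agrees with the top view in yaw and in y, and differs by about 4 mm in x. I'll go down between the two estimates, hover just above the keys and look again.

```bash
python3 - <<'E'
from station import robot, solver, eyes, job
import cv2,numpy as np
robot.move_l([.5482,-.095,.10],rate=.1,ori=[np.pi,0,-.327])
robot.move_l([.5482,-.095,.080],rate=.05)
print(robot.get_time_s(),robot.get_tool_pos(),robot.get_opening(),robot.get_ft_force())
c=eyes.camera_model("wrist"); p,d=eyes.read_camera("wrist"); np.savez("pics/w2.npz",p=p,d=d,**c)
s,_=eyes.read_camera("side")
cv2.imwrite("pics/w2c.png",cv2.resize(p[170:330,160:400],None,fx=3.3,fy=3.3,interpolation=cv2.INTER_CUBIC))
cv2.imwrite("pics/s2c.png",cv2.resize(s[200:350,200:400],None,fx=4,fy=4,interpolation=cv2.INTER_CUBIC))
E
```

```text
4.9833 [ 0.54812763 -0.09499169  0.07980683] 0.054368279391324756 [-0.08951868 -0.18202685 -0.36283132]
```

View pics/w2c.png

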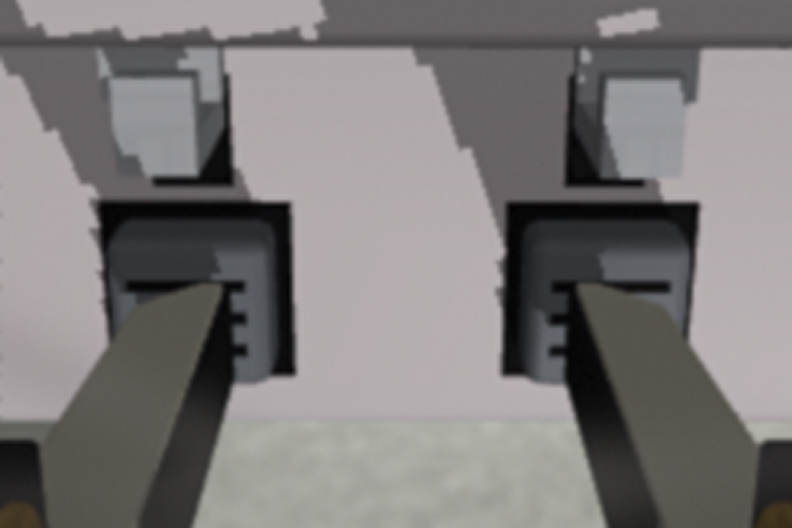

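View pics/s2c.png

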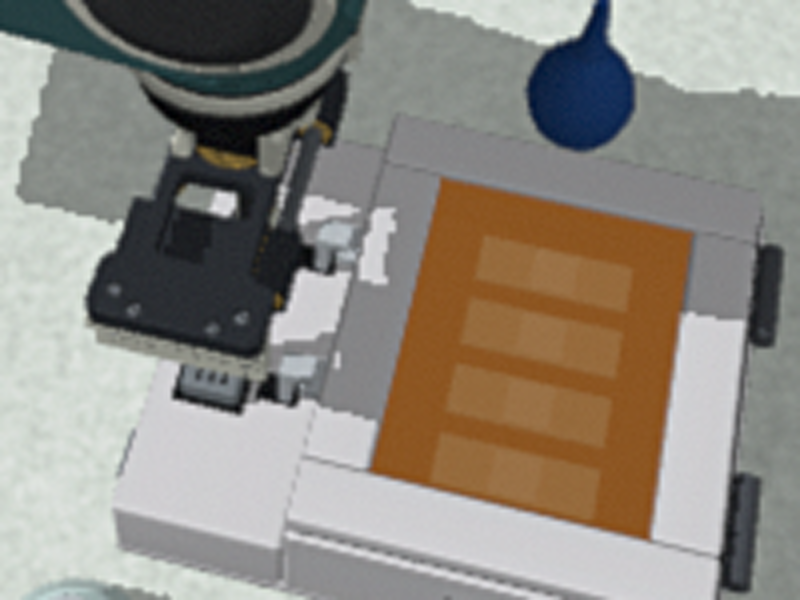

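Both fingertips are over their keys. The midpoints match at about 400 in the crop, and the front-back offset is under 1 mm once parallax is allowed for. I'll press under force watch.

```bash
cat > depth.py <<'E'
E
python3 - <<'E'
from station import robot, solver, eyes, job
import cv2,numpy as np
f0=robot.get_ft_force()
robot.move_l([.5482,-.095,.067],rate=.03)
print(robot.get_time_s(),robot.get_tool_pos(),robot.get_ft_force()-f0)
z=.067
while z>.0615:
    z-=.0005; robot.move_l([.5482,-.095,z],rate=.02)
    f=robot.get_ft_force()-f0; print(round(z,4),robot.get_tool_pos()[2],f.round(2),robot.get_time_s())
    if f[2]>16: break
c=eyes.camera_model("wrist"); p,d=eyes.read_camera("wrist"); np.savez("pics/w3.npz",p=p,d=d,**c); cv2.imwrite("pics/w3.png",p)
s,d=eyes.read_camera("side"); np.savez("pics/s3.npz",p=s,d=d); cv2.imwrite("pics/s3.png",s)
robot.pause(.3);print(robot.get_ft_force()-f0,robot.get_wrist_torque(),robot.get_opening(),robot.get_time_s())
E
```

```text
5.6667 [ 0.54851559 -0.09505647  0.06731005] [-0.47725106  0.62161626  6.88801609]
0.0665 0.06687632967900427 [-0.11  0.18  7.59] 5.9167
0.066 0.06643365127989906 [-0.09  0.31  8.09] 6.1667
0.0655 0.065961569733275 [-1.47  0.29  8.99] 6.4167
0.065 0.06546179222949393 [-1.42  0.27  8.41] 6.6667
0.0645 0.06500783059190285 [-1.74  0.04  7.84] 6.9167
0.064 0.06472464638545457 [-2.53  0.57 11.  ] 7.1667
0.0635 0.06464968334993745 [-5.19  0.74 14.98] 7.4167
0.063 0.06460525505896572 [-7.58  0.46 20.14] 7.6667
[-8.16496529  0.67993397 20.04927977] [ 0.31933824  1.38921946 -0.02426055] 0.05457459653639605 8.0667
```

View pics/w3.png

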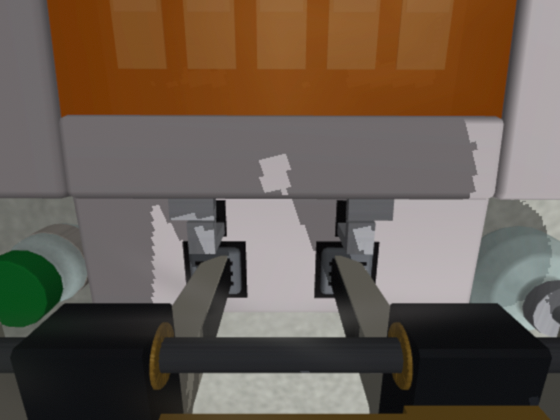

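View pics/s3.png

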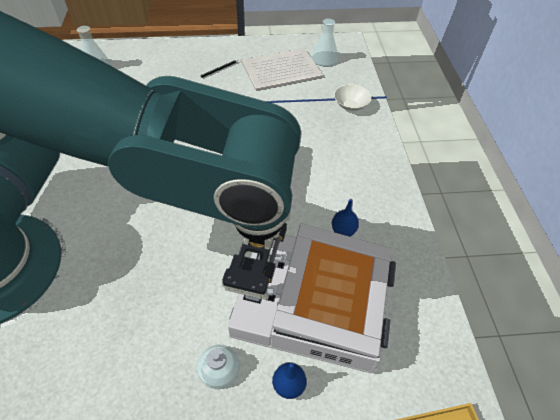

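Both keys are at their stop, with the tips at 64.6 mm and the force rising sharply. Both hooks are drawn back, and the lid already looks raised. I'll hold and measure the lid's height with wrist depth.

```bash
python3 - <<'E'
from station import robot, solver, eyes, job
import cv2,numpy as np
from h import *
np.set_printoptions(precision=4,suppress=True)
def lid(c,d,out=True):
    # front edge: highest z along columns
    P=[]
    for u in(150,230,330,420):
        zs=[dep(c,u,v,d[v,u]) for v in range(120,215) if d[v,u]>0]
        # top-face points closest to front edge: last with z>0.085
        e=[q for q in zs if q[2]>.085]; P.append(e[-1] if e else [0,0,0])
    print("tipz",robot.get_tool_pos()[2],"F",robot.get_ft_force()[2],"t",robot.get_time_s(),"edge z",[round(float(q[2]),4) for q in P],"max",[round(max(float(dep(c,u,v,d[v,u])[2]) for v in range(120,215)),4) for u in(150,230,330,420)])
lid(*[(lambda f:(f,f['d']))(np.load("pics/w3.npz"))][0])
for i in range(3):
    robot.pause(.7)
    c=eyes.camera_model("wrist"); p,d=eyes.read_camera("wrist"); lid(c,d)
cv2.imwrite("pics/w4.png",p)
E
```

```text
tipz 0.06462474084739502 F 20.592330854627235 t 8.0667 edge z [0.1075, 0.1095, 0.1107, 0.1099] max [0.2312, 0.1124, 0.1122, 0.1123]
tipz 0.0646275091979864 F 20.93974036761351 t 8.8167 edge z [0.1154, 0.1156, 0.1157, 0.1148] max [0.2312, 0.1173, 0.2312, 0.1178]
tipz 0.06461283763987398 F 21.182287401078362 t 9.5667 edge z [0.1182, 0.1176, 0.1184, 0.1166] max [0.1205, 0.1209, 0.2312, 0.1213]
tipz 0.06459337285771713 F 21.26634033460774 t 10.3167 edge z [0.1214, 0.1194, 0.1203, 0.12] max [0.1229, 0.123, 0.1228, 0.1234]
```

View pics/w4.png

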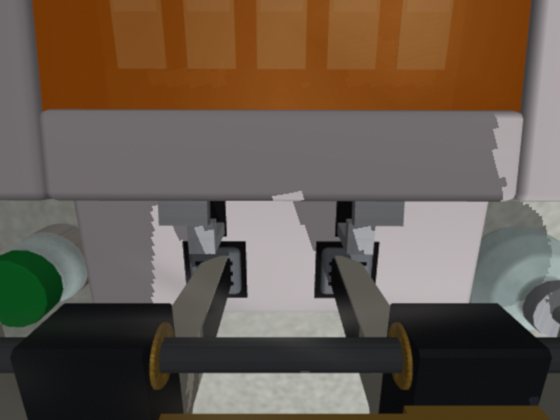

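The lid's front edge is now about 28 mm up, well past the 12 mm it needs to clear the hooks. I'll release straight up and draw back.

```bash
python3 - <<'E'
from station import robot, solver, eyes, job
import cv2,numpy as np
robot.move_l([.5482,-.095,.085],rate=.04)
robot.move_l([.5482,-.095,.20],rate=.1)
robot.move_l([.43,-.055,.25],rate=.12)
print(robot.get_time_s(),robot.get_ft_force())
robot.pause(7)
print(robot.get_time_s())
for n in("wrist","top","side"):
    c=eyes.camera_model(n); p,d=eyes.read_camera(n); cv2.imwrite(f"pics/{n}5.png",p); np.savez(f"pics/{n}5.npz",p=p,d=d,**c)
E
```

```text
13.5833 [ 0.17717784 -0.13030175 -0.0940325 ]
20.5833
```

View pics/wrist5.png

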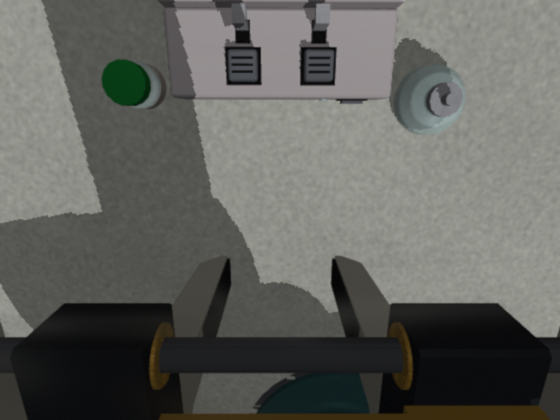

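View pics/side5.png

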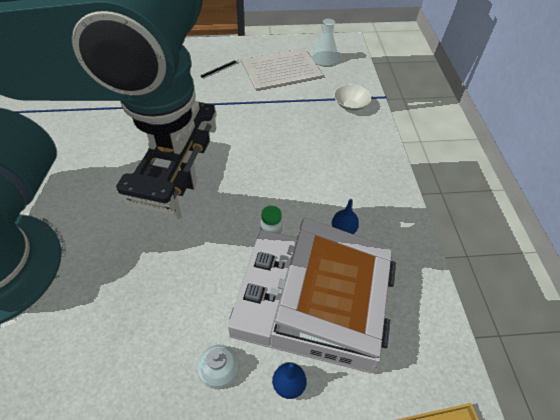

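```bash
python3 - <<'E'
from station import robot, solver, eyes, job
from h import *
T=np.load("pics/top0.npz")
c=np.load("pics/side5.npz"); z0=np.load("pics/side0.npz")
for u,v in((303,250),(295,285),(287,315)):
    print(dep(c,u,v,c['d'][v,u]).round(4),dep(z0,u,v,z0['d'][v,u]).round(4))
for u,v in((264,260),(254,293)): print("key",dep(c,u,v,c['d'][v,u]).round(4))
# glassware change: pixel diff around
for n,(u,v) in dict(jar=(271,217),bulb=(345,222),bulb2=(290,380),lamp=(218,365)).items():
    s=np.s_[v-18:v+18,u-18:u+18]; print(n,np.abs(c['d'][s]-z0['d'][s]).mean().round(5),np.median(np.abs(c['d'][s]-z0['d'][s])).round(5))
robot.pause(3)
s,d=eyes.read_camera("side"); print([dep(c,u,v,d[v,u]).round(4) for u,v in((303,250),(295,285))],robot.get_time_s())
E
```

```text
[ 0.628  -0.085   0.1291] [ 0.6331 -0.0628  0.0942]
[ 0.6059 -0.1538  0.128 ] [ 0.61   -0.1345  0.0916]
[ 0.5867 -0.2079  0.1288] [ 0.5899 -0.1908  0.0909]
key [ 0.5587 -0.0661  0.0722]
key [ 0.5357 -0.1344  0.071 ]
jar 0.01253 0.00168
bulb 0.03456 0.00249
bulb2 0.00653 0.00116
lamp 0.0067 0.00126
[array([ 0.6279, -0.0854,  0.1297]), array([ 0.6056, -0.1554,  0.131 ])] 23.7833
```

```bash
python3 - <<'E'
from station import robot, job
print(robot.get_joint_vel().round(4),robot.get_time_s()); job.finish_job()
E
```

```text
[-0.0015  0.0016 -0.0006  0.0004  0.0002  0.    ] 23.7833
the job is handed in; nothing more can be done
```

The lid released by itself and is standing ajar, and I handed the job in at about 24 s of the 48 s allowed.

- **Pressing:** I set the fingers 72 mm apart, one tip on each key, and pressed both to the stop. The tips reached 64.6 mm and the force was about 20 N. I held for about 3 s, until the lid's front edge had risen about 28 mm; it is clear of the hooks at 12 mm.
- **Letting go:** I lifted straight up and drew back towards the robot.
- **Last checks:** The lid's front edge reads about 130 mm above the bench, against 93 mm when shut. Both keys are back up at about 72 mm. The arm is clear of everything and holding still.
- **Glassware and bulbs:** They look unmoved in the camera views. The median depth change was 1 to 2.5 mm. The mean changes were larger, up to 35 mm at one bulb. I put that down to noise at its edges but did not confirm it.
- **Disagreement:** The three cameras disagreed by up to about 5 mm on where the keys are. I settled it with a close look at the fingertips over the keys before pressing.

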